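# Let the rinsed citrus press drip into the decanter

## Robot

A 6-joint arm with a two-finger parallel gripper is mounted at the origin on the work surface. World frame = base frame: x ahead of the robot, y to its left, z up, the work surface at z = 0. Lengths are in m, angles in rad, forces in N, time in s.
With the tool pointing down it reaches from about 0.25 to 0.725 m from the base axis. Payload 9.7 kg.
Tool frame: the origin (TCP) lies midway between the tips of the shut fingers; the grasp point (between the pads) lies 19 mm behind it; z points along the fingers, y is the direction in which the jaws open and shut (so a half turn about z gives the same grasp; the last joint's range is limited). The gripper opens to 85 mm and grips with 20 to 120 N. Pads are 22 mm wide; open, the fingers measure 114 mm over their backs; the gripper's body (76 mm by 85 mm) begins 54 mm behind the grasp point. The pads swing forward as they close: fully open they stand 13 mm farther back than shut.
Start: joints at [1.14, 0.087, 0.176, 1.66, 0, 1.571], TCP at [0.23, 0.5, 0.231] pointing down, gripper open.
Joint ranges: [-3.13, 3.13], [-0.85, 1.81], [-1.15, 1.24], [-2.2, 2.28], [-1.44, 1.52], [-3.14, 3.14]. Speed limits (rad/s): [2.22, 2.22, 2.57, 3.14, 3.14, 3.14].

## Interface

Orientations are given as a rotation vector (axis times angle).
In Python, from rig import sensors, cams, ticket, finder gives the robot as it stands. The module is installed in compiled form; this text tells all that it offers.
- The arm moves only by the tool arm_command, never from a script. Its argument "series" is text: rows parted by semicolons, each of 7 numbers parted by spaces: the turn, a rotation vector about the tool's x, y, z as a fraction of full scale, then the shift along the tool's x, y, z as a fraction of full scale, then the closure, from -1 (fully open) to 1 (shut). In form: wx wy wz dx dy dz hand; .... A call has 1 to 8 rows; each row is the pose to reach, as a shift and turn from the pose measured when the call began, along the tool's axes at that moment, turning the shorter way round; what a row does not reach only later rows make up. Full scale, the value 1, is 0.5 m for a shift and 360 degrees for a turn. A row lasts 1/10 s, in which the tool goes at most 50 mm and 8.59 degrees, less where a joint would pass 70% of its speed; a pose out of reach is approached as far as the arm can. A call with a number of a shift or a turn outside -1 to 1 is refused whole. A call with a gripper value outside its range is refused whole. The fingers move at their own pace and stop on an object; the grip force is fixed at half the most. Time passes only in rows, so rows that repeat a pose let the fingers close. It gives the time, the measured TCP pose, the force and the opening at its end, in the units of the state.
- sensors.state(): the state, without advancing time (a new reading comes with each control period).
- cams.camera(name): name is "scene" or "top" or "wrist"; returns a dict with "pixels" (384x512x3 uint8, red, green, blue), "z_map" (384x512 float32, m along the optical axis (not along the pixel's ray), 0 where there is no reading), "fx", "fy", "cx", "cy" (pixels), "R" (3x3) and "t" (3): a world point X has camera coordinates R X + t. Camera axes: x right, y down, z forward; pixel columns grow to the right and rows downward; lengths in m; the calibration is good to about 2 mm. A picture is of the moment at which its call begins.
- ticket.hand_in(): hands the job in, once; it reports no verdict.
Trained networks look in a picture, given as the dict that the camera call returned (one of the last four; its "shot" number tells which), for a name from the list of things; names that differ only in an ending like _2 or _b are one class to them, and where a whole thing is asked for, a point or a joint stands for the part that bears it (a point fixed in the world has none). Each returns a list of dicts, best first, with "confidence" (0 to 1); they miss things now and then, are a little off and sometimes report something else, mostly with a low value. They report only what shows in the picture. A call takes as long as a camera call. They do not tell look-alikes from the thing itself.
- finder.find_in(picture, thing): "rect" ([centre column, centre row, width, height] in pixels, round what is visible of it).
- finder.outline_of(picture, thing): "mask" (384x512 bool, what is visible of it) and "rect" ([centre column, centre row, width, height] in pixels, round what is visible of it).
- finder.place_of(picture, thing): "position" ([column, row] in pixels: a listed point, or the origin of a listed thing).
The state is a dict: "t": time; "joint_pos": joint angles; "qd": joint speeds; "tau": joint torques, N m; "tool_pos": TCP position; "ee_rot": TCP orientation; "wrist_force": force on the tool from outside, world axes, zero at the start; "wrist_torque": the same for the moment, N m; "grip_width": opening from 0.0 (shut) to 1.0 (fully open).
Only numpy, scipy, OpenCV 4.12 (cv2) and the standard library are available. Lean on these libraries where they do the work, as an engineer would, in place of code of your own. Each camera call takes 0.05 s, during which the arm holds its last target. There are 200 camera calls.

## Task

The freshly rinsed citrus press has to drain: slide the open glass decanter across the shelf, without lifting it or tipping it over, until its mouth is centred under the press's spout. Then push the spring-loaded handle of the press down with the fingers until it is level, hold it level for three seconds, and finish while still holding it level, with the decanter still under the spout. Do not disturb the other things on the trolley.

Things in the scene. Friction and masses are not known exactly. Their poses are not given: they have to be found in the camera images.
- press: yellow enamel lever citrus press, fixed. Origin on the shelf straight below the spout; own +x points from spout to column. Bowl 74 across, 124 to 158 high. Foot plate (16 high, 110 wide) starts 100 from the spout axis in +x, so the shelf under the spout is free; column (36 wide) from 123 in +x. The handle reaches from its hinge pin in -x over the bowl
- pin (a point): centre of the handle's hinge pin, which lies along the press's y: 120 from the spout axis in the press's +x, 185 above the shelf
- spout (a point): centre of the spout's lower end, 108 above the shelf
- handle (a joint): hinge of the press handle, rad: 0 = rest, raised 0.52 (30 degrees) above level; grows as it is pushed down; 0.52 = level; 0.76 = bottom stop. A spring returns it: at the grip about 2 N starts it, about 8 N holds it level. Handle: 20 wide bar with a black rubber grip pad at its end, 60 long (185 to 245 from the pin), 40 wide, 16 thick
- grip (a point): centre of the upper face of the handle's rubber grip pad, 215 from the hinge pin along the handle and 8 above the line through the pin; its own x axis runs along the handle towards the pin, z is the upper face's normal
- decanter: squat open glass decanter, loose, about 0.5 kg, origin under its centre, z up. Wide base 150 across with upright wall to 40 high, shoulder up to 66, then a neck 46 to 60 across; 96 high in all. It passes 12 mm below the spout when it stands on the shelf
- mouth (a point): centre of the decanter's open mouth, 96 above its underside
- plates: stack of three round acrylic plates, loose, 160 across, 36 high, origin under its centre; stands on the other side of the press from the decanter; leave alone
- cap: the decanter's steel twist cap, loose, 36 across, 24 high, origin under its centre; leave alone
- tongs: curved steel tongs lying flat, loose, 240 long along own x, up to 70 wide, 12 high, origin near the middle on the shelf; leave alone
- lemons: white ceramic bowl with two lemons, 120 across, about 71 high, origin under its centre; leave alone
- ramekin: small white ceramic bowl, 90 across, 45 high, origin under its centre; leave alone
Not all that is in view belongs to the job. What is shaped like the decanter but green or purple is not meant.

How it is judged:
On the way, in this order (a step that is already met when the one before it is completed fails the run):
1. the decanter stands at rest on the shelf with its mouth under the spout, the handle still up (horizontal distance between mouth and spout below 0.015 m and angle between decanter's own z axis and vertical below 0.1 rad and height (world z) of decanter below 0.012 m and linear speed of decanter below 0.02 m/s and value of joint handle below 0.2 rad), for 0.3 s.
2. the fingers hold the handle level for three seconds, the decanter under the spout (horizontal distance between mouth and spout below 0.015 m and angle between decanter's own z axis and vertical below 0.1 rad and height (world z) of decanter below 0.012 m and value of joint handle between 0.45 and 0.59 rad and contact force between the fingers and press above 3 N), for 3 s.
At the end, for the whole second after the job is handed in: the mouth within 15 mm of the spout's axis, the decanter upright (0.1 rad) and at rest on the shelf, the handle within 0.07 rad (4 degrees) of level, pressed by the fingers with more than 3 N (all of step 2 and linear speed of decanter below 0.02 m/s); the arm keeps its last pose, push and grip.
It fails at once if the decanter is lifted off the shelf (height (world z) of decanter above 0.02 m).
It fails at once if the decanter is tipped (angle between decanter's own z axis and vertical above 0.4 rad).
It fails at once if another thing on the trolley is moved by more than 30 mm (distance of any of plates, cap, tongs, lemons, ramekin from where it was at the start of the episode above 0.03 m).
It also fails if it takes over 72 s, if anything falls off the work surface, if the arm or the gripper's body presses on something with over 40 N, if the wrist force passes 120 N, or if a joint passes its speed limit or range.

## Working session

There is one attempt and no reset: what is moved stays moved. The work goes in short steps, Python scripts to look and compute and a tool call to move; the robot and the scene stay as the last step left them, time stands still between calls to the robot, and variables do not carry over. Pictures are saved under pics/ and viewed, about 8 in all and at most 12, crops included, and the job is handed in when it is done.

Besides the shell and the picture viewer there is one more tool, called after ">>>" by a JSON object that holds its "api" and its "payload". arm_command: Moves the arm, as the interface text tells. Shift numbers are shares of 0.5 m and turn numbers shares of 360 degrees, none past 1 either way. Its arguments: {"type":"object","properties":{"series":{"type":"string"}},"required":["series"]}

```bash
mkdir -p pics; cat > h.py <<'E'
import numpy as np, cv2
from rig import sensors, cams, ticket, finder
from scipy.spatial.transform import Rotation as Ro
def ray(c,px):
    d=np.array([(px[0]-c['cx'])/c['fx'],(px[1]-c['cy'])/c['fy'],1.])
    R=np.array(c['R']);t=np.array(c['t']); return -R.T@t, R.T@d
def onz(c,px,z):
    o,d=ray(c,px); return o+d*(z-o[2])/d[2]
def cloud(c):
    z=c['z_map']; v,u=np.mgrid[:384,:512]
    P=np.stack([(u-c['cx'])/c['fx']*z,(v-c['cy'])/c['fy']*z,z],-1)
    return (P-np.array(c['t']))@np.array(c['R'])
def proj(c,X):
    p=np.array(c['R'])@np.array(X)+np.array(c['t']); return p[0]/p[2]*c['fx']+c['cx'],p[1]/p[2]*c['fy']+c['cy']
def save(c,n): cv2.imwrite('pics/'+n,c['pixels'][:,:,::-1])
E
python3 - <<'E'
from h import *
s=sensors.state(); print({k:np.round(v,3) for k,v in s.items()})
H=dict(spout=.108,pin=.185,grip=.3,mouth=.096,decanter=0,plates=0,cap=0,tongs=0,lemons=0,ramekin=0,press=0)
ims=[]
for n in('top','scene'):
    c=cams.camera(n); im=c['pixels'][:,:,::-1].copy(); P=cloud(c)
    print(n,'cam at',np.round(-np.array(c['R']).T@c['t'],2))
    for k,z in H.items():
        for r in finder.place_of(c,k)[:4]:
            p=r['position']; 
            if r['confidence']<.2: continue
            u,v=int(np.clip(p[0],0,511)),int(np.clip(p[1],0,383))
            print(n,k,np.round(p),round(r['confidence'],2),'onz',np.round(onz(c,p,z),3),'depth',np.round(P[v,u],3))
            cv2.circle(im,(u,v),3,(0,0,255),1); cv2.putText(im,k,(u+3,v),0,.35,(255,0,0),1)
    ims.append(im)
    cv2.imwrite('pics/%s1.png'%n,im)
E
```

```text
{'t': np.float64(0.0), 'joint_pos': array([ 1.14 ,  0.087,  0.175,  1.66 , -0.   ,  1.571]), 'qd': array([ 0.001,  0.   ,  0.003,  0.002,  0.   , -0.001]), 'tau': array([-2.0000e-03, -5.2039e+01,  4.6481e+01,  1.6000e-02, -0.0000e+00,
       -0.0000e+00]), 'tool_pos': array([0.23 , 0.5  , 0.231]), 'ee_rot': array([-6.710e-01, -3.069e+00,  2.000e-03]), 'wrist_force': array([-0.428,  0.403, -0.555]), 'wrist_torque': array([ 0.032, -0.04 ,  0.044]), 'grip_width': np.float64(1.001)}
top cam at [0.4  0.09 1.37]
top spout [282. 181.] 0.85 onz [ 0.59  -0.016  0.108] depth [ 0.592 -0.012  0.118]
top pin [282. 143.] 0.89 onz [ 0.708 -0.008  0.185] depth [ 0.708 -0.005  0.195]
top grip [290. 195.] 0.58 onz [ 0.52  -0.025  0.3  ] depth [ 0.523 -0.025  0.296]
top mouth [210. 190.] 0.89 onz [0.557 0.238 0.096] depth [0.57  0.251 0.013]
top mouth [150. 233.] 0.65 onz [0.401 0.443 0.096] depth [0.402 0.471 0.007]
top mouth [192. 271.] 0.55 onz [0.273 0.292 0.096] depth [0.265 0.31  0.006]
top mouth [284. 184.] 0.34 onz [ 0.583 -0.024  0.096] depth [ 0.599 -0.03  -0.002]
top decanter [157. 232.] 0.9
[... 1351 characters left out ...]
5  0.096] depth [0.384 0.453 0.084]
scene decanter [372. 226.] 0.73 onz [0.404 0.445 0.   ] depth [0.455 0.432 0.051]
scene decanter [329. 197.] 0.72 onz [0.298 0.304 0.   ] depth [0.346 0.301 0.041]
scene decanter [299. 253.] 0.69 onz [0.565 0.237 0.   ] depth [0.607 0.236 0.052]
scene plates [150. 232.] 0.92 onz [ 0.582 -0.219  0.   ] depth [ 0.608 -0.201  0.034]
scene cap [299. 216.] 0.43 onz [ 0.412  0.216 -0.   ] depth [0.418 0.216 0.01 ]
scene tongs [187. 191.] 0.66 onz [ 0.378 -0.177  0.   ] depth [ 0.374 -0.181 -0.002]
scene ramekin [111. 274.] 0.64 onz [ 0.755 -0.255  0.   ] depth [ 0.755 -0.255  0.002]
scene ramekin [300. 253.] 0.43 onz [0.564 0.239 0.   ] depth [0.607 0.239 0.053]
```

View pics/top1.png

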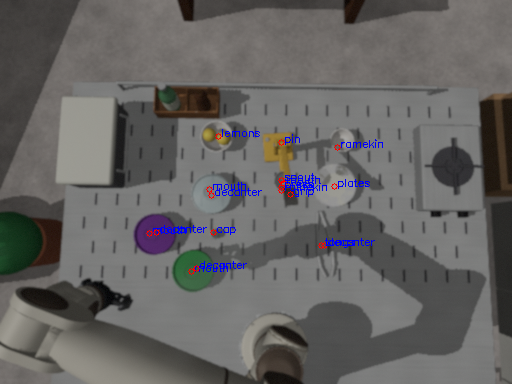

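View pics/scene1.png

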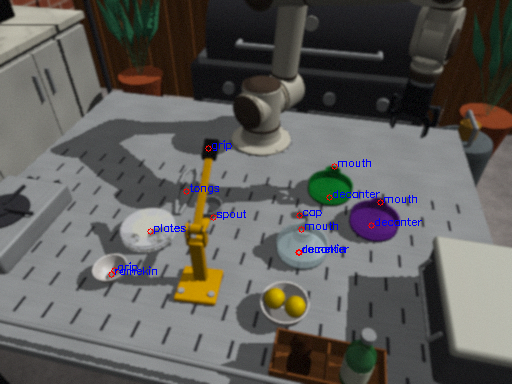

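The top view shows the clear decanter at about (212,193), the press at (280,170) with its handle towards the robot and the plates at (336,186). The green (193,270) and purple (155,233) decanters are decoys. One refining measurement comes next.

```bash
python3 - <<'E'
from h import *
for n in('top','scene'):
    c=cams.camera(n); P=cloud(c); hsv=cv2.cvtColor(c['pixels'],cv2.COLOR_RGB2HSV)
    o=[r for r in finder.outline_of(c,'decanter') if r['confidence']>.2]
    for r in o:
        k=max(cv2.findContours(r['mask'].astype(np.uint8),cv2.RETR_EXTERNAL,cv2.CHAIN_APPROX_NONE)[0],key=len)
        e=cv2.fitEllipse(k); print(n,'dec',round(r['confidence'],2),np.round(e[0]),np.round(e[1]),np.round(onz(c,e[0],.03),3))
    Y=(hsv[...,0]>14)&(hsv[...,0]<32)&(hsv[...,1]>150)
    box=(P[...,0]>.5)&(P[...,0]<.9)&(abs(P[...,1])<.12)&(c['z_map']>0)
    for lo,hi in((.008,.024),(.145,.17),(.2,.4)):
        m=Y&box&(P[...,2]>lo)&(P[...,2]<hi); q=P[m][:,:2].astype(np.float32)
        if len(q)<8: continue
        rr=cv2.minAreaRect(q); l=cv2.fitLine(q,cv2.DIST_HUBER,0,.01,.01).ravel()
        print(n,(lo,hi),len(q),'rect',np.round(rr[0],3),np.round(rr[1],3),round(rr[2],1),'line',np.round(l,3),q.min(0),q.max(0))
    m=(hsv[...,2]<60)&box&(P[...,2]>.25)|(P[...,2]>.27)&(P[...,0]>.45)&(P[...,0]<.6)&(abs(P[...,1])<.1)
    q=P[m&(P[...,0]<.56)&(P[...,0]>.45)]; print('grip',len(q),q.min(0),q.max(0),q.mean(0)) if len(q) else 0
c=cams.camera('wrist');save(c,'wrist1.png')
E
```

```text
top dec 0.74 [154. 234.] [39. 42.] [0.4   0.445 0.03 ]
top dec 0.72 [211. 193.] [39. 40.] [0.553 0.242 0.03 ]
top dec 0.6 [192. 270.] [40. 43.] [0.27  0.302 0.03 ]
top (0.008, 0.024) 336 rect [ 0.736 -0.007] [0.101 0.102] 4.8 line [ 0.936 -0.352  0.734  0.007] [ 0.68308336 -0.0619049 ] [0.78742564 0.04548733]
top (0.145, 0.17) 25 rect [ 0.714 -0.006] [0.035 0.047] 5.1 line [ 0.638 -0.77   0.714 -0.004] [ 0.69452244 -0.03165697] [0.7324021 0.0159219]
top (0.2, 0.4) 210 rect [ 0.634 -0.011] [0.164 0.043] 0.6 line [ 0.997  0.08   0.641 -0.013] [ 0.5518654  -0.03132026] [0.715713   0.01168607]
grip 268 [ 0.49161886 -0.0447594   0.27308657] [ 0.55913132 -0.00400522  0.31477686] [ 0.52133158 -0.02331526  0.29792533]
scene dec 0.82 [374. 220.] [43. 50.] [0.41  0.445 0.03 ]
scene dec 0.81 [329. 186.] [38. 44.] [0.279 0.299 0.03 ]
scene dec 0.77 [301. 246.] [48. 53.] [0.564 0.242 0.03 ]
scene (0.008, 0.024) 1201 rect [ 0.742 -0.007] [0.11  0.108] 4.3 line [ 0.7   -0.714  0.757 -0.012] [ 0.68484944 -0.06298339] [0.7986908  0.05069403]
scene (0.145, 0.17) 197 rect [ 0.645 -0.01 ] [0.177 0.047] 2.9 line [ 0.134 -0.991  0.723 -0.009] [ 0.55823565 -0.03808627] [0.7339217  0.01656678]
scene (0.2, 0.4) 505 rect [ 0.633 -0.02 ] [0.178 0.047] 7.2 line [ 0.997  0.073  0.619 -0.016] [ 0.5434935 -0.0333105] [0.7239815  0.01438088]
grip 368 [ 0.49446953 -0.0466276   0.27068494] [ 0.55987183 -0.00485619  0.31361807] [ 0.5275484  -0.02414183  0.2942936 ]
```

```bash
cat >> h.py <<'E'
U=np.array([.112,-.994,0]); U/=np.linalg.norm(U)
def orient(u,tilt):
    u=np.array(u)/np.linalg.norm(u); z=np.cos(tilt)*np.array([0,0,-1.])+np.sin(tilt)*u
    best=[]
    R0=Ro.from_rotvec(sensors.state()['ee_rot'])
    for s in(1,-1):
        y=s*np.cross([0,0,1.],u); r=Ro.from_matrix(np.stack([np.cross(y,z),y,z],1)); best.append(((R0.inv()*r).magnitude(),r))
    return min(best,key=lambda b:b[0])[1]
def cmd(p,R=None,show=True):
    s=sensors.state(); R0=Ro.from_rotvec(s['ee_rot']); R=R or R0
    out=np.r_[(R0.inv()*R).as_rotvec()/(2*np.pi), R0.inv().apply(np.array(p)-s['tool_pos'])/.5]
    print('->',p,' '.join('%.4f'%v for v in out)); return out
def st():
    s=sensors.state(); print('t %.2f'%s['t'],'tcp',np.round(s['tool_pos'],4),'F',np.round(s['wrist_force'],1),'g',round(float(s['grip_width']),2),'q',np.round(s['joint_pos'],2),'rv',np.round(s['ee_rot'],3))
E
python3 - <<'E'
from h import *
R=orient(U,np.radians(20)); print(R.as_matrix().round(2))
cmd([.545,.37,.20],R)
E
```

```text
[[-0.11  0.99  0.04]
 [ 0.93  0.11 -0.34]
 [-0.34  0.   -0.94]]
-> [0.545, 0.37, 0.2] 0.0285 -0.0506 0.1619 -0.6814 0.0276 0.0626
```

>>> {"api": "arm_command", "payload": {"series": "0.0285 -0.0506 0.1619 -0.68 0.028 0.06 -0.4;0.0285 -0.0506 0.1619 -0.68 0.028 0.06 -0.4;0.0285 -0.0506 0.1619 -0.68 0.028 0.06 -0.4;0.0285 -0.0506 0.1619 -0.68 0.028 0.06 -0.4;0.0285 -0.0506 0.1619 -0.68 0.028 0.06 -0.4;0.0285 -0.0506 0.1619 -0.68 0.028 0.06 -0.4;0.0285 -0.0506 0.1619 -0.68 0.028 0.06 -0.4;0.0285 -0.0506 0.1619 -0.68 0.028 0.06 -0.4"}}

```text
t: 2.25
tool_pos: [0.5482, 0.3679, 0.1967]
ee_rot: [1.915, 2.124, -0.346]
wrist_force: [0.1, 0.4, -1.2]
grip_width: 0.696
```

```bash
python3 - <<'E'
from h import *
st(); cmd([.544,.37,.014],orient(U,np.radians(20)))
c=cams.camera('wrist');save(c,'wrist2.png')
for r in finder.place_of(c,'mouth')[:2]+finder.place_of(c,'decanter')[:2]: print(r['confidence'],r['position'],onz(c,r['position'],.096),onz(c,r['position'],0))
for r in finder.place_of(c,'spout')[:2]: print('sp',r['confidence'],onz(c,r['position'],.108))
st()
E
```

```text
t 2.25 tcp [0.5482 0.3679 0.1967] F [ 0.1  0.4 -1.2] g 0.7 q [ 0.71  0.58  0.7   1.89 -0.29  2.21] rv [ 1.915  2.124 -0.346]
-> [0.544, 0.37, 0.014] -0.0009 0.0008 -0.0013 0.1315 -0.0071 0.3409
0.77 [243.5, 264.4] [0.55315007 0.2358274  0.096     ] [0.56123007 0.11515126 0.        ]
0.6 [245.8, 199.7] [0.54785941 0.32027626 0.096     ] [0.55347303 0.23896827 0.        ]
sp 0.44 [0.55126368 0.25681595 0.108     ]
t 2.45 tcp [0.5443 0.3707 0.2014] F [0.4 0.2 0.4] g 0.7 q [ 0.72  0.57  0.69  1.89 -0.28  2.21] rv [ 1.906  2.136 -0.336]
```

>>> {"api": "arm_command", "payload": {"series": "0 0 0 0.06 0 0.17 -0.4;0 0 0 0.10 0 0.28 -0.4;0 0 0 0.128 0 0.352 -0.4;0 0 0 0.128 0 0.352 -0.4;0 0 0 0.128 0 0.352 -0.4;0 0 0 0.128 0 0.352 -0.4"}}

```text
t: 3.05
tool_pos: [0.5438, 0.3713, 0.0161]
ee_rot: [1.904, 2.137, -0.334]
wrist_force: [0.0, 0.9, 2.0]
grip_width: 0.7
```

```bash
python3 - <<'E'
from h import *
st(); cmd([.547,.33,.015]);cmd([.576,.080,.015]) 
c=cams.camera('scene');save(c,'scene2.png')
E
```

```text
t 3.05 tcp [0.5438 0.3713 0.0161] F [0.  0.9 2. ] g 0.7 q [ 0.72  0.57  0.32  1.53 -0.28  2.21] rv [ 1.904  2.137 -0.334]
-> [0.547, 0.33, 0.015] 0.0000 0.0000 0.0000 -0.0771 -0.0031 0.0303
-> [0.576, 0.08, 0.015] 0.0000 0.0000 0.0000 -0.5502 -0.0029 0.2020
```

View pics/scene2.png

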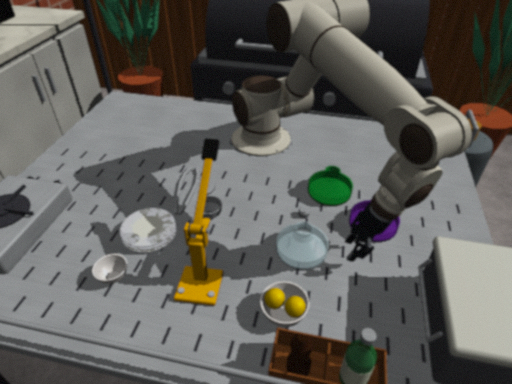

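>>> {"api": "arm_command", "payload": {"series": "0 0 0 -0.033 0 0.012 -0.4;0 0 0 -0.066 0 0.024 -0.4;0 0 0 -0.083 0 0.030 -0.4;0 0 0 -0.099 0 0.036 -0.4;0 0 0 -0.116 0 0.042 -0.4;0 0 0 -0.132 0 0.048 -0.4;0 0 0 -0.149 0 0.054 -0.4;0 0 0 -0.165 0 0.060 -0.4"}}

```text
t: 3.9
tool_pos: [0.555, 0.2857, 0.0187]
ee_rot: [1.906, 2.138, -0.326]
wrist_force: [-1.2, 5.1, 3.9]
grip_width: 0.7
```

```bash
cat >> h.py <<'E'
def dec():
    for n in('top','scene'):
        c=cams.camera(n)
        for k,z in(('mouth',.096),('decanter',0)):
            for r in finder.place_of(c,k)[:4]:
                x=onz(c,r['position'],z)
                if .5<x[0]<.68 and -.08<x[1]<.26 and r['confidence']>.25: print(n,k,round(r['confidence'],2),x[:2].round(3))
        for r in finder.outline_of(c,'decanter'):
            k=max(cv2.findContours(r['mask'].astype(np.uint8),cv2.RETR_EXTERNAL,cv2.CHAIN_APPROX_NONE)[0],key=len)
            if len(k)<6: continue
            e=cv2.fitEllipse(k); x=onz(c,e[0],.03)
            if .5<x[0]<.68 and -.08<x[1]<.26 and r['confidence']>.25: print(n,'ell',np.round(e[1]),x[:2].round(3))
    return c
E
python3 - <<'E'
from h import *
st(); dec(); st(); cmd([.576,.080,.015])
E
```

```text
t 3.90 tcp [0.555  0.2857 0.0187] F [-1.2  5.1  3.9] g 0.7 q [ 0.61  0.44  0.16  1.45 -0.3   2.09] rv [ 1.906  2.138 -0.326]
top mouth 0.79 [0.575 0.207]
top decanter 0.8 [0.549 0.228]
scene decanter 0.71 [0.565 0.206]
scene ell [46. 52.] [0.576 0.21 ]
t 4.30 tcp [0.5547 0.2848 0.017 ] F [ 0.2 -0.   0.2] g 0.7 q [ 0.61  0.44  0.15  1.45 -0.3   2.09] rv [ 1.905  2.136 -0.331]
-> [0.576, 0.08, 0.015] 0.0000 0.0000 0.0000 -0.3858 -0.0046 0.1438
```

>>> {"api": "arm_command", "payload": {"series": "0 0 0 -0.019 0 0.007 -0.4;0 0 0 -0.038 0 0.014 -0.4;0 0 0 -0.057 0 0.021 -0.4;0 0 0 -0.076 0 0.028 -0.4;0 0 0 -0.095 0 0.035 -0.4;0 0 0 -0.114 -0.001 0.042 -0.4;0 0 0 -0.133 -0.001 0.049 -0.4;0 0 0 -0.152 -0.001 0.056 -0.4"}}

```text
t: 5.1
tool_pos: [0.5636, 0.2035, 0.0167]
ee_rot: [1.905, 2.136, -0.33]
wrist_force: [-1.4, 6.0, 3.7]
grip_width: 0.699
```

```bash
python3 - <<'E'
from h import *
st(); dec(); st(); cmd([.576,.080,.015])
E
```

```text
t 5.10 tcp [0.5636 0.2035 0.0167] F [-1.4  6.   3.7] g 0.7 q [ 0.5   0.35  0.03  1.39 -0.32  1.98] rv [ 1.905  2.136 -0.33 ]
top mouth 0.76 [0.575 0.13 ]
top decanter 0.89 [0.575 0.134]
top ell [40. 40.] [0.575 0.13 ]
scene mouth 0.65 [0.577 0.129]
scene decanter 0.8 [0.581 0.124]
scene ell [48. 52.] [0.584 0.128]
t 5.50 tcp [0.5633 0.2043 0.0162] F [-0.4  0.3 -0.4] g 0.7 q [ 0.5   0.35  0.03  1.39 -0.32  1.98] rv [ 1.904  2.137 -0.332]
-> [0.576, 0.08, 0.015] 0.0000 0.0000 0.0000 -0.2341 -0.0033 0.0873
```

>>> {"api": "arm_command", "payload": {"series": "0 0 0 -0.023 -0.001 0.0085 -0.4;0 0 0 -0.046 -0.002 0.017 -0.4;0 0 0 -0.070 -0.003 0.0255 -0.4;0 0 0 -0.093 -0.004 0.034 -0.4;0 0 0 -0.116 -0.005 0.0425 -0.4;0 0 0 -0.139 -0.006 0.051 -0.4;0 0 0 -0.163 -0.007 0.0595 -0.4;0 0 0 -0.186 -0.0085 0.068 -0.4"}}

```text
t: 6.3
tool_pos: [0.5705, 0.1043, 0.016]
ee_rot: [1.905, 2.137, -0.332]
wrist_force: [-0.0, 3.2, 1.5]
grip_width: 0.705
```

```bash
python3 - <<'E'
from h import *
st(); c=dec(); st(); save(c,'scene3.png')
for r in finder.place_of(c,'spout'): print(r['confidence'],onz(c,r['position'],.108))
c=cams.camera('top');im=c['pixels'][130:250,190:350,::-1];cv2.imwrite('pics/top3.png',cv2.resize(im,None,fx=4,fy=4,interpolation=cv2.INTER_CUBIC))
st()
E
```

```text
t 6.30 tcp [0.5705 0.1043 0.016 ] F [-0.   3.2  1.5] g 0.7 q [ 0.34  0.25 -0.09  1.31 -0.34  1.81] rv [ 1.905  2.137 -0.332]
top mouth 0.67 [0.582 0.032]
top decanter 0.73 [0.577 0.034]
top ell [35. 41.] [0.578 0.04 ]
scene mouth 0.95 [0.582 0.025]
scene decanter 0.71 [0.591 0.032]
scene ell [45. 49.] [0.59  0.033]
t 6.70 tcp [0.5704 0.1057 0.0158] F [-0.7 -0.8  1.1] g 0.7 q [ 0.35  0.25 -0.09  1.31 -0.34  1.82] rv [ 1.904  2.137 -0.332]
0.94 [ 0.59545042 -0.0128305   0.108     ]
0.75 [ 0.82751852 -0.17935263  0.108     ]
0.23 [0.66860651 0.05340712 0.108     ]
t 6.80 tcp [0.5704 0.1057 0.0158] F [0.  0.9 0.8] g 0.7 q [ 0.35  0.25 -0.09  1.31 -0.34  1.82] rv [ 1.904  2.137 -0.332]
```

View pics/scene3.png

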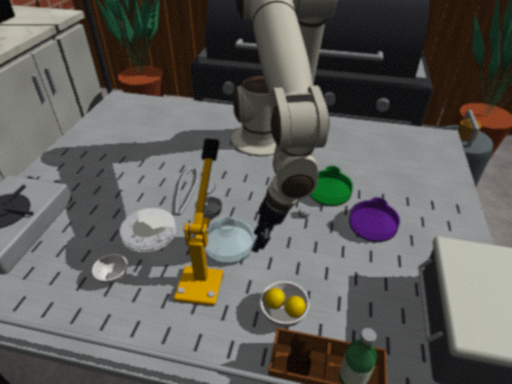

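>>> {"api": "arm_command", "payload": {"series": "0 0 0 -0.014 0 0.005 -0.4;0 0 0 -0.028 0 0.010 -0.4;0 0 0 -0.041 0 0.015 -0.4;0 0 0 -0.053 0 0.0195 -0.4;0 0 0 -0.063 -0.001 0.023 -0.4;0 0 0 -0.072 -0.001 0.0265 -0.4;0 0 0 -0.080 -0.001 0.0295 -0.4;0 0 0 -0.086 -0.001 0.0315 -0.4"}}

```text
t: 7.6
tool_pos: [0.5753, 0.0598, 0.0157]
ee_rot: [1.904, 2.137, -0.332]
wrist_force: [0.2, 3.7, -0.6]
grip_width: 0.703
```

```bash
python3 - <<'E'
from h import *
st(); c=dec(); st()
im=c['pixels'][130:310,130:300,::-1];cv2.imwrite('pics/scene4.png',cv2.resize(im,None,fx=3,fy=3,interpolation=cv2.INTER_CUBIC))
for r in finder.place_of(c,'spout')[:2]: print(r['confidence'],r['position'],onz(c,r['position'],.108))
print('spout exp',proj(c,[.587,-.017,.108]),'mouth there',proj(c,[.587,-.017,.096]))
c=cams.camera('top')
for k,z in(('spout',.108),('pin',.185)):
  for r in finder.place_of(c,k)[:2]: print(k,r['confidence'],r['position'],onz(c,r['position'],z))
im=c['pixels'][110:230,220:350,::-1];cv2.imwrite('pics/top4.png',cv2.resize(im,None,fx=4,fy=4,interpolation=cv2.INTER_CUBIC))
E
```

```text
t 7.60 tcp [0.5753 0.0598 0.0157] F [ 0.2  3.7 -0.6] g 0.7 q [ 0.27  0.22 -0.12  1.28 -0.34  1.74] rv [ 1.904  2.137 -0.332]
top mouth 0.98 [ 0.589 -0.015]
top decanter 0.6 [ 0.571 -0.007]
scene mouth 0.91 [ 0.592 -0.002]
scene decanter 0.6 [ 0.592 -0.017]
scene ell [32. 49.] [0.593 0.011]
t 8.00 tcp [0.5751 0.0601 0.0156] F [0.5 0.3 0.1] g 0.7 q [ 0.27  0.22 -0.12  1.28 -0.34  1.74] rv [ 1.904  2.137 -0.333]
0.78 [210.9, 218.3] [ 0.58780751 -0.01468365  0.108     ]
spout exp (np.float64(210.1919427163877), np.float64(217.97112212846534)) mouth there (np.float64(210.50457849145562), np.float64(221.0244145645032))
spout 0.93 [283.8, 183.9] [ 0.57986566 -0.02292408  0.108     ]
pin 0.7 [281.6, 141.1] [ 0.71340457 -0.00823128  0.185     ]
```

View pics/scene4.png

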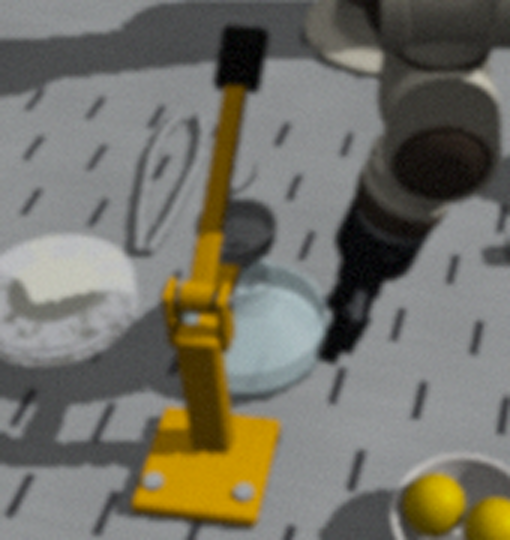

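View pics/top4.png

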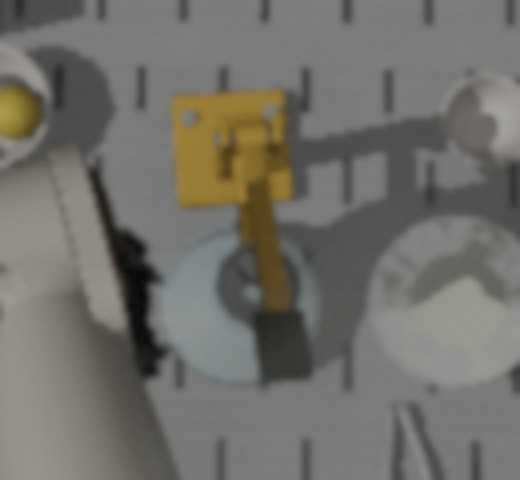

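```bash
python3 - <<'E'
from h import *
c=cams.camera('top'); P=cloud(c)
print('bowl rim',onz(c,[284.2,180.7],.158)[:2])
print('dec c',onz(c,[280.5,186.2],.035)[:2])
# depth of bowl points
m=(P[...,2]>.11)&(P[...,2]<.165)&(P[...,0]>.53)&(P[...,0]<.64)&(abs(P[...,1]+.017)<.06); q=P[m][:,:2].astype(np.float32); v,u=np.nonzero(m)
print('bowl pts',len(q),q.min(0),q.max(0),cv2.minEnclosingCircle(q), u.min(),u.max(),v.min(),v.max())
# decanter bluish region
def blue(c,lo,hi):
    im=c['pixels'].astype(int); m=((im[...,2]-im[...,0])>12)
    w=np.zeros_like(m); w[lo[1]:hi[1],lo[0]:hi[0]]=1; m&=w
    m=cv2.morphologyEx(m.astype(np.uint8),cv2.MORPH_OPEN,np.ones((3,3)))
    return m
for n,lo,hi,zs in(('top',(250,155),(305,212),(.02,.04)),('scene',(190,205),(245,270),(.02,.04))):
    if n!='top': c=cams.camera(n)
    m=blue(c,lo,hi); k=np.concatenate([a for a in cv2.findContours(m,cv2.RETR_EXTERNAL,cv2.CHAIN_APPROX_NONE)[0]]); h=k[:,0].astype(float)
    W=np.array([onz(c,p,.035)[:2] for p in h]).astype(np.float32)
    print(n,m.sum(),'bbox',h.min(0),h.max(0),'world circle',cv2.minEnclosingCircle(W),W.min(0),W.max(0))
E
```

```text
bowl rim [ 0.58364396 -0.01980995]
dec c [ 0.58151889 -0.01715044]
bowl pts 203 [ 0.551442   -0.05332589] [0.6379304  0.01808046] ((0.5948699116706848, -0.015624496154487133), 0.04467926174402237) 273 294 166 190Traceback (most recent call last):
  File "<stdin>", line 16, in <module>
ValueError: need at least one array to concatenate
```

```bash
python3 - <<'E'
from h import *
from scipy.optimize import least_squares
c=cams.camera('top'); im=c['pixels'].astype(int)
print(im[190,262:300:3], im[210,265], im[176:215:4,275])
b=im[...,2]-im[...,0]; 
for th in(4,8,):
    m=np.zeros(b.shape,np.uint8); m[155:212,252:305]=b[155:212,252:305]>th; m=cv2.morphologyEx(m,cv2.MORPH_OPEN,np.ones((3,3),np.uint8))
    n,l,s,_=cv2.connectedComponentsWithStats(m); i=1+s[1:,4].argmax(); k=cv2.findContours((l==i).astype(np.uint8),0,cv2.CHAIN_APPROX_NONE)[0][0]
    h=cv2.convexHull(k)[:,0].astype(float); W=np.array([onz(c,p,.03)[:2] for p in h])
    f=least_squares(lambda p:np.hypot(*(W-p[:2]).T)-p[2],[.585,-.015,.075],loss='soft_l1',f_scale=.002)
    print(th,s[i],f.x,np.abs(f.fun).max())
E
```

```text
[[142 147 147]
 [140 144 145]
 [140 145 145]
 [139 144 144]
 [135 141 141]
 [120 128 127]
 [ 95  99  98]
 [ 51  51  49]
 [ 39  38  35]
 [ 43  42  40]
 [ 47  46  44]
 [ 63  66  64]
 [104 110 109]] [120 119 120] [[ 88  92  92]
 [ 78  79  78]
 [ 87  89  89]
 [124 132 131]
 [133 140 140]
 [130 138 138]
 [130 137 138]
 [122 129 128]
 [122 122 121]
 [121 120 120]]
4 [261 167  23  38 529] [ 0.58370701 -0.00968329  0.06989033] 0.03136931644228486
8 [269 173   6   5  26] [-58.16081385 -31.62433804  66.75624157] 0.014000543907656038
```

```bash
python3 - <<'E'
from h import *
from scipy.optimize import least_squares
c=cams.camera('top'); im=cv2.GaussianBlur(c['pixels'],(3,3),0).astype(int); b=im[...,1]-im[...,0]
for th in(2,3):
    m=np.zeros(b.shape,np.uint8); m[160:212,255:304]=b[160:212,255:304]>th; m=cv2.morphologyEx(m,cv2.MORPH_OPEN,np.ones((3,3),np.uint8))
    v,u=np.nonzero(m); h=cv2.convexHull(np.stack([u,v],1).astype(np.int32))[:,0].astype(float); print(u.min(),u.max(),v.min(),v.max())
    W=np.array([onz(c,p,.03)[:2] for p in h])
    for fix in(0,1):
        f=least_squares(lambda p:np.hypot(*(W-p[:2]).T)-(.075 if fix else p[2]),[.585,-.015,.075],loss='soft_l1',f_scale=.002)
        print(th,f.x.round(4),np.abs(f.fun).max().round(4),len(W))
# lines: cone/spout via pin+yaw consensus
E
```

```text
260 299 166 205
2 [ 0.5837 -0.0132  0.0758] 0.0031 19
2 [ 0.5842 -0.0132  0.075 ] 0.0027 19
261 299 167 205
3 [ 0.5843 -0.0139  0.0736] 0.0029 16
3 [ 0.584  -0.0139  0.075 ] 0.0047 16
```

>>> {"api": "arm_command", "payload": {"series": "0 0 0 -0.003 0 0.001 -0.4;0 0 0 -0.006 0 0.002 -0.4;0 0 0 -0.006 0 0.002 -0.4;0 0 0 0.010 0.001 -0.004 -0.4;0 0 0 0.045 0.004 -0.016 -0.4;0 0 0 0.093 0.008 -0.034 -0.4;0 0 0 0.093 0.008 -0.034 -0.4"}}

```text
t: 9.05
tool_pos: [0.5735, 0.1123, 0.0158]
ee_rot: [1.901, 2.139, -0.331]
wrist_force: [0.1, -0.8, -0.4]
grip_width: 0.702
```

```bash
python3 - <<'E'
from h import *
from scipy.optimize import least_squares
st()
c=cams.camera('top'); im=cv2.GaussianBlur(c['pixels'],(3,3),0).astype(int); b=im[...,1]-im[...,0]
for th in(2,3):
    m=np.zeros(b.shape,np.uint8); m[160:212,255:304]=b[160:212,255:304]>th; m=cv2.morphologyEx(m,cv2.MORPH_OPEN,np.ones((3,3),np.uint8))
    v,u=np.nonzero(m); h=cv2.convexHull(np.stack([u,v],1).astype(np.int32))[:,0].astype(float)
    W=np.array([onz(c,p,.03)[:2] for p in h])
    f=least_squares(lambda p:np.hypot(*(W-p[:2]).T)-.075,[.585,-.015],loss='soft_l1',f_scale=.002)
    print(th,f.x.round(4),np.abs(f.fun).max().round(4))
dec(); st()
# grip face pts
c=cams.camera('top');P=cloud(c);m=(P[...,2]>.27)&(P[...,2]<.33)&(P[...,0]>.48)&(P[...,0]<.56)&(abs(P[...,1]+.02)<.035)
q=P[m];print(len(q),q.min(0),q.max(0),np.median(q,0))
yaw=.08; pin=np.array([.707,-.0075]); ax=np.array([np.cos(yaw),np.sin(yaw)])
for a in(.52,0.): 
    r=215*np.cos(a)-8*np.sin(a); print('grip at',a,pin-ax*r/1000,.185+(215*np.sin(a)+8*np.cos(a))/1000)
R=orient(U,0); cmd([.54,.12,.40]); cmd([.54,.12,.40],R)
E
```

```text
t 9.05 tcp [0.5735 0.1123 0.0158] F [ 0.1 -0.8 -0.4] g 0.7 q [ 0.36  0.26 -0.07  1.32 -0.34  1.82] rv [ 1.901  2.139 -0.331]
2 [ 0.5843 -0.0154] 0.0041
3 [ 0.5841 -0.0159] 0.0051
top mouth 0.8 [ 0.594 -0.036]
top decanter 0.97 [ 0.583 -0.017]
top ell [22. 41.] [0.576 0.014]
scene mouth 0.79 [ 0.591 -0.019]
scene decanter 0.76 [ 0.59  -0.025]
scene ell [32. 48.] [0.592 0.011]
t 9.50 tcp [0.5734 0.1093 0.0159] F [ 0.7 -0.9 -0.7] g 0.7 q [ 0.35  0.26 -0.08  1.32 -0.34  1.82] rv [ 1.905  2.136 -0.332]
267 [ 0.49180135 -0.04452149  0.27220196] [ 0.5592604  -0.00411928  0.31533441] [ 0.5196115  -0.02334382  0.29970675]
grip at 0.52 [ 0.52497795 -0.02209291] 0.29877178307382457
grip at 0.0 [ 0.49268763 -0.02468166] 0.193
-> [0.54, 0.12, 0.4] 0.0000 0.0000 0.0000 -0.2348 -0.0625 -0.7322
-> [0.54, 0.12, 0.4] 0.0004 0.0553 0.0004 -0.2348 -0.0625 -0.7322
```

>>> {"api": "arm_command", "payload": {"series": "0 0.0553 0 -0.235 -0.06 -0.732 1;0 0.0553 0 -0.235 -0.06 -0.732 1;0 0.0553 0 -0.235 -0.06 -0.732 1;0 0.0553 0 -0.235 -0.06 -0.732 1;0 0.0553 0 -0.235 -0.06 -0.732 1;0 0.0553 0 -0.235 -0.06 -0.732 1;0 0.0553 0 -0.235 -0.06 -0.732 1;0 0.0553 0 -0.235 -0.06 -0.732 1"}}

```text
t: 10.35
tool_pos: [0.5405, 0.1197, 0.4036]
ee_rot: [2.088, 2.342, 0.007]
wrist_force: [-0.1, -0.0, 0.2]
grip_width: -0.005
```

```bash
python3 - <<'E'
from h import *
R=orient(U,0); print(R.as_matrix().round(2));st(); cmd([.518,-.024,.35],R);cmd([.518,-.024,.318],R)
E
```

```text
[[-0.11  0.99  0.  ]
 [ 0.99  0.11  0.  ]
 [ 0.    0.   -1.  ]]
t 10.35 tcp [0.5405 0.1197 0.4036] F [-0.1 -0.   0.2] g -0.01 q [ 0.22  0.25  0.72  2.03 -0.    1.67] rv [2.088 2.342 0.007]
-> [0.518, -0.024, 0.35] 0.0009 -0.0000 0.0004 -0.2804 -0.0782 0.1068
-> [0.518, -0.024, 0.318] 0.0009 -0.0000 0.0004 -0.2804 -0.0786 0.1708
```

>>> {"api": "arm_command", "payload": {"series": "0 0 0 -0.1 -0.03 0.02 1;0 0 0 -0.2 -0.055 0.06 1;0 0 0 -0.28 -0.078 0.107 1;0 0 0 -0.28 -0.078 0.107 1;0 0 0 -0.28 -0.078 0.14 1;0 0 0 -0.28 -0.078 0.15 1;0 0 0 -0.28 -0.078 0.15 1"}}

```text
t: 11.05
tool_pos: [0.518, -0.0235, 0.3282]
ee_rot: [2.088, 2.343, 0.006]
wrist_force: [0.7, 0.2, 0.4]
grip_width: 0.003
```

```bash
python3 - <<'E'
from h import *
st()
for a in(.5,.4,.3,.2,.1,0.,-.02):
    r=(215*np.cos(a)-8*np.sin(a))/1000; p=[.707-.9968*r,-.0075-.08*r,.185+(215*np.sin(a)+8*np.cos(a))/1000]; print(a); cmd(np.round(p,4))
c=cams.camera('scene');im=c['pixels'][60:290,120:330,::-1];cv2.imwrite('pics/scene5.png',cv2.resize(im,None,fx=2.5,fy=2.5,interpolation=cv2.INTER_CUBIC))
E
```

```text
t 11.05 tcp [ 0.518  -0.0235  0.3282] F [0.7 0.2 0.4] g 0.0 q [-0.05  0.07  0.35  1.85  0.    1.41] rv [2.088 2.343 0.006]
0.5
-> [ 0.5227 -0.0223  0.2951] 0.0000 0.0000 0.0000 0.0013 0.0092 0.0662
0.4
-> [ 0.5127 -0.0231  0.2761] 0.0000 0.0000 0.0000 0.0020 -0.0110 0.1041
0.3
-> [ 0.5046 -0.0237  0.2562] 0.0000 0.0000 0.0000 0.0026 -0.0275 0.1438
0.2
-> [ 0.4985 -0.0242  0.2356] 0.0000 0.0000 0.0000 0.0030 -0.0399 0.1850
0.1
-> [ 0.4946 -0.0246  0.2144] 0.0000 0.0000 0.0000 0.0031 -0.0479 0.2273
0.0
-> [ 0.4927 -0.0247  0.193 ] 0.0000 0.0000 0.0000 0.0033 -0.0519 0.2701
-0.02
-> [ 0.4926 -0.0247  0.1887] 0.0000 0.0000 0.0000 0.0034 -0.0522 0.2787
```

View pics/scene5.png

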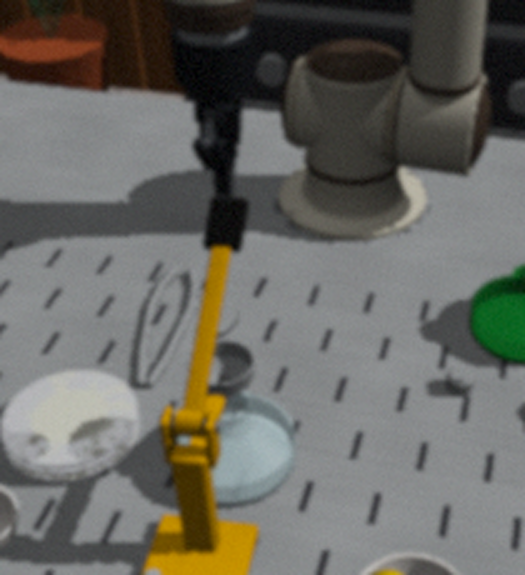

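The fingers sit over the grip pad (crop 227,205) and the decanter stands under the bowl. Now I press along the arc.

>>> {"api": "arm_command", "payload": {"series": "0 0 0 0.001 0.005 0.04 1;0 0 0 0.002 0.002 0.07 1;0 0 0 0.002 -0.011 0.104 1;0 0 0 0.0025 -0.027 0.144 1;0 0 0 0.003 -0.04 0.185 1;0 0 0 0.003 -0.048 0.227 1;0 0 0 0.003 -0.051 0.255 1;0 0 0 0.003 -0.052 0.268 1"}}

```text
t: 11.9
tool_pos: [0.4934, -0.024, 0.1955]
ee_rot: [2.085, 2.343, 0.009]
wrist_force: [-0.5, 2.4, 8.1]
grip_width: -0.001
```

```bash
python3 - <<'E'
from h import *
st()
for n in('scene','top'):
    c=cams.camera(n);P=cloud(c);hsv=cv2.cvtColor(c['pixels'],cv2.COLOR_RGB2HSV)
    m=(hsv[...,0]>14)&(hsv[...,0]<32)&(hsv[...,1]>150)&(P[...,2]>.15)&(P[...,0]>.51)&(P[...,0]<.66)&(abs(P[...,1]+.015)<.04)
    q=P[m]; print(n,len(q)); 
    if len(q)>10:
        f=np.polyfit(q[:,0],q[:,2],1); print('slope rad',f[0],'z at mid',np.polyval(f,.6))
    if n=='scene':
        im=c['pixels'][60:290,120:330,::-1];cv2.imwrite('pics/scene6.png',cv2.resize(im,None,fx=2.5,fy=2.5,interpolation=cv2.INTER_CUBIC))
st(); dec()
E
```

```text
t 11.90 tcp [ 0.4934 -0.024   0.1955] F [-0.5  2.4  8.1] g -0.0 q [-0.05 -0.06 -0.05  1.58  0.    1.4 ] rv [2.085 2.343 0.009]
scene 342
slope rad -0.33147927850692943 z at mid 0.19944496426943134
top 55
slope rad -0.0019355380153341648 z at mid 0.19077211826036344
t 12.00 tcp [ 0.4934 -0.024   0.1957] F [-1.4  1.4  6.5] g 0.0 q [-0.05 -0.06 -0.05  1.58  0.    1.4 ] rv [2.085 2.344 0.009]
top mouth 0.86 [ 0.595 -0.025]
top decanter 0.6 [ 0.585 -0.018]
top ell [17. 40.] [0.583 0.025]
scene mouth 0.96 [ 0.582 -0.017]
scene decanter 0.55 [ 0.598 -0.015]
scene ell [31. 46.] [0.592 0.011]
```

View pics/scene6.png

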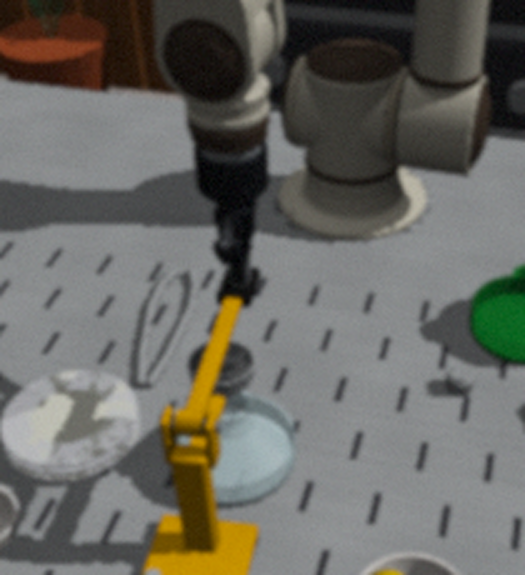

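>>> {"api": "arm_command", "payload": {"series": "0 0 0 0 0 0.005 1;0 0 0 0 0 0.005 1;0 0 0 0 0 0.005 1;0 0 0 0 0 0.005 1;0 0 0 0 0 0.005 1;0 0 0 0 0 0.005 1;0 0 0 0 0 0.005 1;0 0 0 0 0 0.005 1"}}

```text
t: 13.2
tool_pos: [0.4938, -0.0238, 0.1962]
ee_rot: [2.083, 2.343, 0.01]
wrist_force: [-3.3, -2.3, 8.5]
grip_width: -0.003
```

>>> {"api": "arm_command", "payload": {"series": "0 0 0 0 0 0.001 1;0 0 0 0 0 0.001 1;0 0 0 0 0 0.001 1;0 0 0 0 0 0.001 1;0 0 0 0 0 0.001 1;0 0 0 0 0 0.001 1;0 0 0 0 0 0.001 1;0 0 0 0 0 0.001 1"}}

```text
t: 14.0
tool_pos: [0.4939, -0.0237, 0.1977]
ee_rot: [2.081, 2.342, 0.01]
wrist_force: [-4.6, -1.9, 7.3]
grip_width: 0.001
```

>>> {"api": "arm_command", "payload": {"series": "0 0 0 0 0 0 1;0 0 0 0 0 0 1;0 0 0 0 0 0 1;0 0 0 0 0 0 1;0 0 0 0 0 0 1;0 0 0 0 0 0 1;0 0 0 0 0 0 1;0 0 0 0 0 0 1"}}

```text
t: 14.8
tool_pos: [0.494, -0.0237, 0.1996]
ee_rot: [2.08, 2.341, 0.01]
wrist_force: [-5.2, -2.3, 7.5]
grip_width: -0.004
```

>>> {"api": "arm_command", "payload": {"series": "0 0 0 0 0 0 1;0 0 0 0 0 0 1;0 0 0 0 0 0 1;0 0 0 0 0 0 1;0 0 0 0 0 0 1;0 0 0 0 0 0 1;0 0 0 0 0 0 1;0 0 0 0 0 0 1"}}

```text
t: 15.6
tool_pos: [0.4942, -0.0237, 0.2016]
ee_rot: [2.078, 2.341, 0.01]
wrist_force: [-4.5, -2.2, 6.6]
grip_width: -0.002
```

>>> {"api": "arm_command", "payload": {"series": "0 0 0 0 0 0 1;0 0 0 0 0 0 1;0 0 0 0 0 0 1;0 0 0 0 0 0 1;0 0 0 0 0 0 1;0 0 0 0 0 0 1;0 0 0 0 0 0 1;0 0 0 0 0 0 1"}}

```text
t: 16.4
tool_pos: [0.4943, -0.0237, 0.2036]
ee_rot: [2.076, 2.34, 0.01]
wrist_force: [-4.5, -2.4, 7.3]
grip_width: 0.0
```

```bash
python3 - <<'E'
from h import *
from scipy.optimize import least_squares
c=cams.camera('top');P=cloud(c);hsv=cv2.cvtColor(c['pixels'],cv2.COLOR_RGB2HSV)
m=(hsv[...,0]>14)&(hsv[...,0]<32)&(hsv[...,1]>150)&(P[...,2]>.15)&(P[...,0]>.51)&(P[...,0]<.66)&(abs(P[...,1]+.015)<.04)
q=P[m]; print('slope',np.polyfit(q[:,0],q[:,2],1),len(q))
for k in('decanter','mouth','spout'): print(k,[(round(r['confidence'],2),onz(c,r['position'],{'decanter':0,'mouth':.096,'spout':.108}[k])[:2].round(3)) for r in finder.place_of(c,k)[:3]])
im=cv2.GaussianBlur(c['pixels'],(3,3),0).astype(int); b=im[...,1]-im[...,0]
m=np.zeros(b.shape,np.uint8); m[160:212,255:304]=b[160:212,255:304]>2; m=cv2.morphologyEx(m,cv2.MORPH_OPEN,np.ones((3,3),np.uint8))
v,u=np.nonzero(m); h=cv2.convexHull(np.stack([u,v],1).astype(np.int32))[:,0].astype(float)
W=np.array([onz(c,p,.03)[:2] for p in h]); f=least_squares(lambda p:np.hypot(*(W-p[:2]).T)-.075,[.585,-.015],loss='soft_l1',f_scale=.002); print('dec circle',f.x,np.abs(f.fun).max())
st()
E
```

```text
slope [-0.09499144  0.25430778] 51
decanter [(0.74, array([0.577, 0.002])), (0.7, array([0.276, 0.302])), (0.64, array([ 0.742, -0.233]))]
mouth [(0.7, array([ 0.602, -0.022])), (0.67, array([0.4  , 0.446])), (0.63, array([0.272, 0.291]))]
spout [(0.7, array([ 0.577, -0.023]))]
dec circle [ 0.58280759 -0.01628308] 0.021382308182712327
t 16.60 tcp [ 0.4943 -0.0237  0.2036] F [-4.6 -3.9  7.7] g -0.0 q [-0.05 -0.07 -0.03  1.59 -0.    1.41] rv [2.076 2.34  0.01 ]
```

The measured-pose reference lets the hold creep up about 2 mm per call. I'll bring it back and compensate with each call, then hold for more than 3 s.

>>> {"api": "arm_command", "payload": {"series": "0 0 0 0 0 0.012 1;0 0 0 0 0 0.024 1;0 0 0 0 0 0.024 1;0 0 0 0 0 0.024 1;0 0 0 0 0 0.024 1;0 0 0 0 0 0.024 1;0 0 0 0 0 0.024 1;0 0 0 0 0 0.024 1"}}

```text
t: 17.4
tool_pos: [0.4948, -0.0234, 0.1936]
ee_rot: [2.074, 2.339, 0.011]
wrist_force: [-3.4, -0.5, 8.5]
grip_width: 0.0
```

>>> {"api": "arm_command", "payload": {"series": "0 0 0 0 0 0.004 1;0 0 0 0 0 0.004 1;0 0 0 0 0 0.004 1;0 0 0 0 0 0.004 1;0 0 0 0 0 0.004 1;0 0 0 0 0 0.004 1;0 0 0 0 0 0.004 1;0 0 0 0 0 0.004 1"}}

```text
t: 18.2
tool_pos: [0.4951, -0.0233, 0.1936]
ee_rot: [2.072, 2.339, 0.011]
wrist_force: [-4.1, -1.7, 7.4]
grip_width: 0.003
```

>>> {"api": "arm_command", "payload": {"series": "0 0 0 0 0 0.004 1;0 0 0 0 0 0.004 1;0 0 0 0 0 0.004 1;0 0 0 0 0 0.004 1;0 0 0 0 0 0.004 1;0 0 0 0 0 0.004 1;0 0 0 0 0 0.004 1;0 0 0 0 0 0.004 1"}}

```text
t: 19.0
tool_pos: [0.4953, -0.0232, 0.1937]
ee_rot: [2.071, 2.338, 0.011]
wrist_force: [-5.0, -2.2, 6.8]
grip_width: 0.001
```

>>> {"api": "arm_command", "payload": {"series": "0 0 0 0 0 0.004 1;0 0 0 0 0 0.004 1;0 0 0 0 0 0.004 1;0 0 0 0 0 0.004 1;0 0 0 0 0 0.004 1;0 0 0 0 0 0.004 1;0 0 0 0 0 0.004 1;0 0 0 0 0 0.004 1"}}

```text
t: 19.8
tool_pos: [0.4956, -0.023, 0.1937]
ee_rot: [2.069, 2.338, 0.012]
wrist_force: [-4.2, -2.2, 7.9]
grip_width: 0.001
```

>>> {"api": "arm_command", "payload": {"series": "0 0 0 0 0 0.004 1;0 0 0 0 0 0.004 1;0 0 0 0 0 0.004 1;0 0 0 0 0 0.004 1;0 0 0 0 0 0.004 1;0 0 0 0 0 0.004 1;0 0 0 0 0 0.004 1;0 0 0 0 0 0.004 1"}}

```text
t: 20.6
tool_pos: [0.4959, -0.0229, 0.1937]
ee_rot: [2.067, 2.337, 0.012]
wrist_force: [-4.1, -2.7, 7.9]
grip_width: -0.001
```

```bash
python3 - <<'E'
from h import *
c=cams.camera('top');P=cloud(c);hsv=cv2.cvtColor(c['pixels'],cv2.COLOR_RGB2HSV)
m=(hsv[...,0]>14)&(hsv[...,0]<32)&(hsv[...,1]>150)&(P[...,2]>.15)&(P[...,0]>.51)&(P[...,0]<.66)&(abs(P[...,1]+.015)<.04)
q=P[m]; print('slope',np.polyfit(q[:,0],q[:,2],1),len(q)); st()
im=c['pixels'][110:230,220:350,::-1];cv2.imwrite('pics/top7.png',cv2.resize(im,None,fx=4,fy=4,interpolation=cv2.INTER_CUBIC))
E
```

```text
slope [-0.03636077  0.21407641] 57
t 20.65 tcp [ 0.4959 -0.0229  0.1937] F [-4.1 -1.7  9. ] g -0.0 q [-0.04 -0.07 -0.06  1.56 -0.01  1.41] rv [2.067 2.337 0.012]
```

View pics/top7.png

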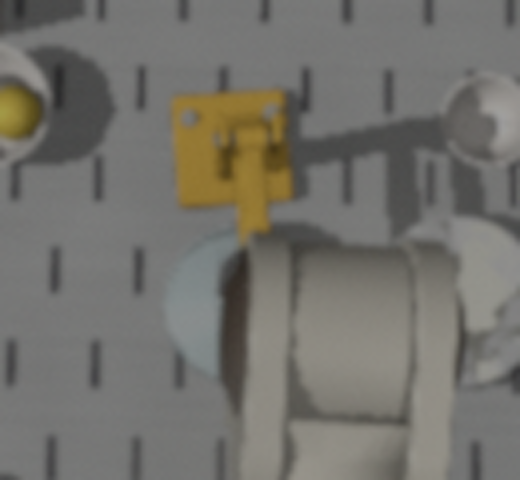

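>>> {"api": "arm_command", "payload": {"series": "0 0 0 0 0 0.007 1;0 0 0 0 0 0.007 1;0 0 0 0 0 0.007 1;0 0 0 0 0 0.007 1;0 0 0 0 0 0.007 1;0 0 0 0 0 0.007 1;0 0 0 0 0 0.007 1;0 0 0 0 0 0.007 1"}}

```text
t: 21.45
tool_pos: [0.4962, -0.0227, 0.1922]
ee_rot: [2.065, 2.336, 0.013]
wrist_force: [-5.2, -1.0, 7.2]
grip_width: 0.001
```

>>> {"api": "arm_command", "payload": {"series": "0 0 0 0 0 0.004 1;0 0 0 0 0 0.004 1;0 0 0 0 0 0.004 1;0 0 0 0 0 0.004 1;0 0 0 0 0 0.004 1;0 0 0 0 0 0.004 1;0 0 0 0 0 0.004 1;0 0 0 0 0 0.004 1"}}

```text
t: 22.25
tool_pos: [0.4966, -0.0226, 0.1923]
ee_rot: [2.063, 2.336, 0.014]
wrist_force: [-4.4, -2.6, 7.3]
grip_width: 0.002
```

>>> {"api": "arm_command", "payload": {"series": "0 0 0 0 0 0.004 1;0 0 0 0 0 0.004 1;0 0 0 0 0 0.004 1;0 0 0 0 0 0.004 1;0 0 0 0 0 0.004 1;0 0 0 0 0 0.004 1;0 0 0 0 0 0.004 1;0 0 0 0 0 0.004 1"}}

```text
t: 23.05
tool_pos: [0.4969, -0.0224, 0.1924]
ee_rot: [2.061, 2.335, 0.014]
wrist_force: [-4.7, -1.6, 7.4]
grip_width: -0.003
```

>>> {"api": "arm_command", "payload": {"series": "0 0 0 0 0 0.004 1;0 0 0 0 0 0.004 1;0 0 0 0 0 0.004 1;0 0 0 0 0 0.004 1;0 0 0 0 0 0.004 1;0 0 0 0 0 0.004 1;0 0 0 0 0 0.004 1;0 0 0 0 0 0.004 1"}}

```text
t: 23.85
tool_pos: [0.4972, -0.0223, 0.1924]
ee_rot: [2.059, 2.335, 0.015]
wrist_force: [-4.1, -1.3, 7.7]
grip_width: 0.001
```

```bash
python3 - <<'E'
from h import *
for n in('top','top','top'):
    c=cams.camera(n);P=cloud(c);hsv=cv2.cvtColor(c['pixels'],cv2.COLOR_RGB2HSV)
    m=(hsv[...,0]>14)&(hsv[...,0]<32)&(hsv[...,1]>150)&(P[...,2]>.15)&(P[...,0]>.51)&(P[...,0]<.66)&(abs(P[...,1]+.015)<.04)
    q=P[m]; f=np.polyfit(q[:,0],q[:,2],1); print('slope',f,np.polyval(f,.62),len(q))
c=cams.camera('scene'); save(c,'scene8.png')
for k in('spout','mouth'): print(k,[(round(r['confidence'],2),onz(c,r['position'],{'mouth':.096,'spout':.108}[k])[:2].round(3)) for r in finder.place_of(c,k)[:3]])
st()
E
```

```text
slope [-0.04474294  0.21905712] 0.1913164982744596 63
slope [-0.01764843  0.20163867] 0.19069664623855018 63
slope [-0.01793696  0.20174906] 0.19062814222690483 63
spout [(0.6, array([ 0.595, -0.011]))]
mouth [(0.96, array([0.267, 0.301])), (0.83, array([ 0.588, -0.006])), (0.57, array([0.406, 0.445]))]
t 24.15 tcp [ 0.4972 -0.0223  0.1924] F [-4.7 -2.1  8.5] g -0.0 q [-0.04 -0.08 -0.07  1.56 -0.01  1.41] rv [2.059 2.335 0.015]
```

View pics/scene8.png

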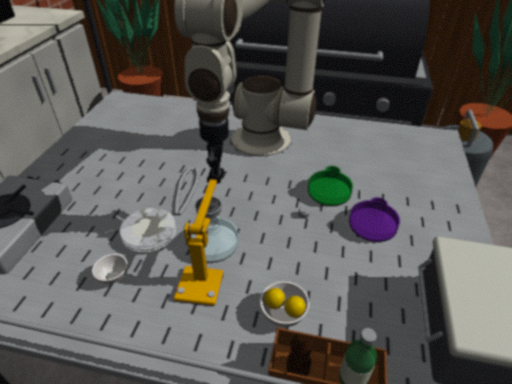

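The scene view shows the handle level and pressed at (213,180), the decanter under the bowl at (218,238), and the other things where they were. Handing in.

```bash
python3 -c "
from h import *
print(ticket.hand_in()); st()"
```

```text
the job is handed in; nothing more can be done
None
the job is handed in; nothing more can be done
```

I slid the decanter under the spout with the half-open, tilted fingers, pressed the handle level with the shut fingers and handed in while still holding it. The hand-in gives no verdict. The job took about 24 s of the 72 s allowed.

- **Decanter:** the last clear fit of its circle, taken before pressing, put it at about (0.584, -0.016). I estimate the spout at (0.587, -0.0175), so they are about 4 mm apart. The networks' own mouth and spout points scattered by 1 to 2 cm because the press hides them, so I relied on the circle fit and the press geometry instead. During the hold the arm hid the decanter from the top camera and the circle fit was poor (up to 21 mm off the fitted circle). In the last scene picture it still stood under the bowl.
- **Handle:** the fingers ended at z = 0.192, against 0.193 for level. The depth slope of the bar read 0.02 to 0.04 rad, inside the 0.07 limit. The upward push on the fingers was about 7 to 9 N.
- **Holding:** during the first hold the fingers crept upward, leaving the handle about 0.05 rad above level. I corrected this and then held it near level for about 7 s.
- **Other things:** none looked moved in the last picture. I did not measure their positions again.

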